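# Rinse a tea glass on the glass rinser

## Task

Rinse the tea glass that stands upside down on the serving tray: keeping it mouth down, press it onto the sprung star of the glass rinser until the star is fully down, and keep it down for about a second. Then leave the glass standing upside down on the free part of the black draining mat, without shifting the glass already draining there.

Things in the scene. Friction and masses are not known exactly. Their poses are not given: they have to be found in the camera images.
- tea_glass: the glass to rinse: a waisted clear tea glass, 89 mm tall, standing upside down on the serving tray. Origin at the centre of its foot (44 mm across), which is uppermost, 89 mm above the surface it stands on; its z axis runs from the foot to the mouth, so it points down. Widest diameters: belly 58 mm (18 to 45 mm from the foot), mouth 64 mm. 70 g
- glass_mouth (a point): centre of that glass's mouth (rim plane), 89 mm from its foot
- tea_glass_b: a clear glass already draining upside down on the mat, 89 mm tall, 64 mm across; origin at the centre of its foot, uppermost
- rinser: countertop glass rinser, fixed: steel drip pan 180 (x) x 130 (y) mm with a slotted grid 32 mm above its underside, the sprung star in the middle, and on its far (+x) side a white water tank 70 mm deep, 105 mm high (121 with its black cap), its near face 92 mm from the star's axis. Origin: centre of the pan's underside, straight below the star
- star_top (a point): centre of the star, in the plane of its six arms on which the rim of a glass rests; 50 mm above the rinser's underside when up. It moves with the star. The arms are 5 mm thick and end in 5 mm high upturned tips 45 mm from the centre; a 6.5 mm high nozzle 18 mm across stands in the middle
- star (a joint): how far the star is pressed down, m: 0 up, 0.010 fully down against its stop. Its spring pushes back with 3 N at first, 9 N fully down
- mat: black ribbed rubber draining mat, 150 (x) x 300 (y) x 8 mm, fixed; origin at the centre of its underside. The draining glass and a teaspoon (laid across it) are on its +y half; its -y end is free
- serving_tray: serving tray, 261 (x) x 361 (y) mm, rim 21 mm high, floor 2 mm above its underside, fixed; origin at the centre of its underside
Not all that is in view belongs to the job. Leave any yellow look-alike of the tea_glass alone.

How it is judged:
On the way:
1. the upside-down glass presses the star fully down (within 1.5 mm of its stop) for 0.6 s (value of joint star above 0.0085 m and contact force between tea_glass and star above 4 N and horizontal distance between glass_mouth and star_top below 0.018 m and angle between tea_glass's own z axis and vertical above 2.99 rad), for 0.6 s.
At the end, for the whole second after the job is handed in: the glass stands upside down, upright within 5 degrees and at rest, wholly on the draining mat (its centre at least 29 mm inside the mat's edges), and the star of the rinser is up again (x of tea_glass in the frame of mat between -0.046 and 0.046 m and y of tea_glass in the frame of mat between -0.121 and 0.121 m and z of tea_glass in the frame of mat between 0.092 and 0.102 m and angle between tea_glass's own z axis and vertical above 3.05 rad and linear speed of tea_glass below 0.02 m/s and value of joint star below 0.002 m); the robot touches nothing.
It fails at once if the glass already draining is shifted more than 20 mm or knocked over (distance of tea_glass_b from where it was at the start of the episode above 0.02 m or angle between tea_glass_b's own z axis and vertical below 2.7 rad).
It fails at once if the glass to rinse is tipped over (more than 45 degrees) (angle between tea_glass's own z axis and vertical below 2.35 rad).
It also fails if it takes over 53 s, if anything falls off the work surface, if the arm or the gripper's body presses on something with over 40 N, if the wrist force passes 120 N, or if a joint passes its speed limit or range.

## Robot

A 6-joint arm with a two-finger parallel gripper is mounted at the origin on a cart in front of the work surface, level with it; the furniture and walls round the work are solid. World frame = base frame: x ahead of the robot, y to its left, z up, the work surface at z = 0. Lengths are in m, angles in rad, forces in N, time in s.
With the tool pointing down it reaches from about 0.4 to 0.825 m from the base axis. Payload 7 kg.
Tool frame: the origin (TCP) lies at the very end of the fingers, on their centre line; the grasp point (between the pads) lies 19 mm behind it (robot.hold_point_z is the distance from the TCP to the grasp point, in m); z points along the fingers, y is the line along which they close (so a half turn about z gives the same grasp; the last joint's range is limited). The gripper opens to 85 mm and grips with 20 to 120 N. Pads are 22 mm wide; open, the fingers measure 114 mm over their backs; the gripper's body (76 mm by 85 mm) begins 54 mm behind the grasp point. The pads swing forward as they close: fully open they stand 13 mm farther back than shut.
Start: joints at [-1.029, 0.359, 0.012, 0, -1.224, -0.288], TCP at [0.169, -0.653, 0.21] pointing down, gripper open.
Joint ranges: [-3.07, 3.07], [-1.43, 2.12], [-1.02, 1.25], [-3.03, 1.67], [-3.05, -0], [-3.03, 3.03]. Speed limits (rad/s): [2.39, 2.39, 3.01, 3.14, 3.14, 3.14].

## Interface

Orientations are given as [roll, pitch, yaw] about the fixed x, y, z axes, in that order (R = Rz(yaw) Ry(pitch) Rx(roll)).
In Python, from plant import robot gives the robot as it stands. The module is installed in compiled form; this text tells all that it offers.
- The arm moves only by the tool step_arm, never from a script. Its argument "steps" is a list of rows, each an object with "travel": the shift along the tool's x, y, z as a fraction of full scale, a list of three; "spin": the turn about the tool's z as a fraction of full scale; "gripper": the opening, from 0 (shut) to 1 (fully open). In form: [{"travel": [tx, ty, tz], "spin": spin, "gripper": gripper}, ...]. A call has 1 to 20 rows; each row is the pose to reach, as a shift and turn from the pose commanded when the call began, along the tool's axes at that moment; what a row does not reach only later rows make up. Full scale, the value 1, is 300 mm for a shift and 60 degrees for a turn. A row lasts 1/10 s, in which the tool goes at most 50 mm and 8.59 degrees, less where a joint would pass 70% of its speed; a pose out of reach is approached as far as the arm can. A call with a number of a shift or a turn outside -1 to 1 is refused whole. A call with a gripper value outside its range is refused whole. The fingers move at their own pace and stop on an object; "squeeze" is the grip in N (left out, the last holds). Time passes only in rows, so rows that repeat a pose let the fingers close. It gives the time, the measured TCP pose, the force, the opening and the grip force at its end, in the units of the state.
- robot.sense(): the state, without advancing time (a new reading comes with each control period).
- robot.snapshot(name): name is "side" or "top" or "wrist"; returns a dict with "image" (420x560x3 uint8, red, green, blue), "depth" (420x560 float32, m along the optical axis (not along the pixel's ray), 0 where there is no reading), "intrinsics" (3x3 intrinsics, pixels), "extrinsics" (4x4, takes a point from world to camera coordinates). Camera axes: x right, y down, z forward; pixel columns grow to the right and rows downward; lengths in m; the calibration is good to about 2 mm. A picture is of the moment at which its call begins.
- robot.job_done(): hands the job in; it is judged then, once.
The state is a dict: "clock": time; "qpos": joint angles; "dq": joint speeds; "tau": joint torques, N m; "eef_pos": TCP position; "tool_rot": TCP orientation; "wrist_force": force on the tool from outside, world axes, zero at the start; "wrist_torque": the same for the moment, N m; "finger_gap": opening from 0.0 (shut) to 1.0 (fully open); "gripper_force": force on a finger pad.
Only numpy, scipy, OpenCV 4.12 (cv2) and the standard library are available. Lean on these libraries where they do the work, as an engineer would, in place of code of your own. Each camera call takes 0.05 s, during which the arm holds its last target. There are 200 camera calls.

## Working session

There is one attempt and no reset: what is moved stays moved. The work goes in short steps, Python scripts to look and compute and a tool call to move; the robot and the scene stay as the last step left them, time stands still between calls to the robot, and variables do not carry over. Pictures are saved under pics/ and viewed, at most 10 in all, crops included, and the job is handed in when it is done.

Besides the shell and the picture viewer there is one more tool, called as name([rows], argument=value, ...), one row to a line, values as JSON. step_arm: Moves the arm, as the interface text tells. Its arguments: {"type":"object","properties":{"steps":{"type":"array","items":{"type":"object","properties":{"travel":{"type":"array","items":{"type":"number"}},"spin":{"type":"number"},"gripper":{"type":"number"}}}},"squeeze":{"type":"number"}},"required":["steps"]}

```bash
mkdir -p pics
python3 - <<'E'
from plant import robot
import cv2,numpy as np
s=robot.sense();print({k:np.round(v,3) for k,v in s.items()})
for n in("top","side"):
    d=robot.snapshot(n);np.savez(n+"0.npz",**d);cv2.imwrite(f"pics/{n}0.png",d["image"][:,:,::-1])
    E=d["extrinsics"];print(n,np.round(d["intrinsics"],1).tolist(),np.round(E,3).tolist(),(-E[:3,:3].T@E[:3,3]).round(3))
E
```

```text
{'clock': np.float64(0.0), 'qpos': array([-1.029,  0.359,  0.011, -0.   , -1.224, -0.288]), 'dq': array([ 0.002, -0.001, -0.001, -0.002,  0.001,  0.   ]), 'tau': array([ 2.0000e-03, -5.8333e+01,  2.9342e+01,  6.9360e+00, -6.0000e-03,
        0.0000e+00]), 'eef_pos': array([ 0.169, -0.653,  0.209]), 'tool_rot': array([ 3.14 , -0.   , -2.888]), 'wrist_force': array([-0.727,  0.453,  0.457]), 'wrist_torque': array([-0.04 , -0.045, -0.036]), 'gripper_force': np.float64(0.0), 'finger_gap': np.float64(0.999)}
top [[487.0, 0.0, 278.9], [0.0, 487.0, 208.7], [0.0, 0.0, 1.0]] [[-0.029, -0.999, 0.019, 0.131], [-0.994, 0.027, -0.108, 0.495], [0.107, -0.022, -0.994, 1.679], [0.0, 0.0, 0.0, 1.0]] [0.316 0.155 1.72 ]
side [[489.1, 0.0, 280.7], [0.0, 489.1, 210.0], [0.0, 0.0, 1.0]] [[-0.878, -0.478, -0.017, 0.498], [-0.26, 0.506, -0.822, 0.136], [0.402, -0.718, -0.569, 1.588], [0.0, 0.0, 0.0, 1.0]] [-0.165  1.31   1.023]
```

View pics/top0.png

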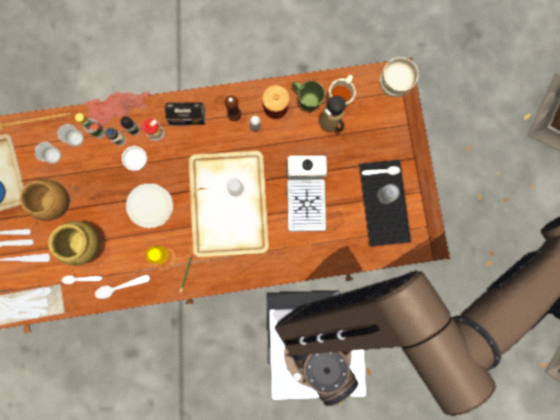

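View pics/side0.png

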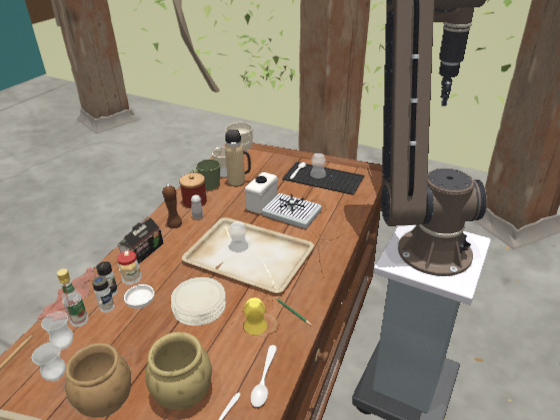

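The top view shows the tea glass foot near (235,187), star near (307,204), and mat about (361..411,162..245) with the draining glass at (388,193). The side view shows the glass at (238,232), star at (291,205) and mat glass at (318,163). I'll enlarge both.

```bash
cat > h.py <<'E'
import numpy as np,cv2
def ray(d,u,v,z):
    K,E=d["intrinsics"],d["extrinsics"];R=E[:3,:3];c=-R.T@E[:3,3]
    r=R.T@np.linalg.inv(K)@np.array([u,v,1.]);return c+r*(z-c[2])/r[2]
def tri(obs):
    A=np.zeros((3,3));b=np.zeros(3)
    for d,u,v in obs:
        E=d["extrinsics"];R=E[:3,:3];c=-R.T@E[:3,3];r=R.T@np.linalg.inv(d["intrinsics"])@np.array([u,v,1.]);r/=np.linalg.norm(r)
        P=np.eye(3)-np.outer(r,r);A+=P;b+=P@c
    return np.linalg.solve(A,b)
def proj(d,p):
    q=d["extrinsics"]@np.append(p,1);q=d["intrinsics"]@q[:3];return q[:2]/q[2]
E
python3 - <<'E'
import numpy as np,cv2
from h import *
t=dict(np.load("top0.npz"));s=dict(np.load("side0.npz"))
a=cv2.resize(t["image"][145:255,180:420],None,fx=3.2,fy=3.2,interpolation=cv2.INTER_CUBIC)
b=cv2.resize(s["image"][145:285,180:370],None,fx=4,fy=4,interpolation=cv2.INTER_CUBIC)
cv2.imwrite("pics/a.png",a[:,:,::-1]);cv2.imwrite("pics/b.png",b[:,:,::-1])
for n,u,v,z in(("glass",235,187,.091),("star",307,204,.05),("matglass",388,193,.097)):print(n,ray(t,u,v,z).round(3))
m=(t["image"].max(2)<60).astype(np.uint8);m[:, :345]=0;m[:,420:]=0;m[:150]=0;m[255:]=0
m=cv2.morphologyEx(m,cv2.MORPH_CLOSE,np.ones((5,5)))
c=max(cv2.findContours(m,0,2)[0],key=cv2.contourArea)
bx=cv2.boxPoints(cv2.minAreaRect(c));print(bx,[ray(t,*p,.008)[:2].round(3).tolist() for p in bx])
d=t["depth"];print(d[180:200:3,225:246:3].round(3))
E
```

```text
glass [0.569 0.265 0.091]
star [0.509 0.02  0.05 ]
matglass [ 0.534 -0.251  0.097]
[[361.28995 176.22305]
 [400.06503 171.16544]
 [409.08737 240.33646]
 [370.3123  245.39407]] [[0.609, -0.181], [0.624, -0.321], [0.375, -0.339], [0.362, -0.201]]
[[1.739 1.652 1.65  1.655 1.648 1.663 1.745]
 [1.667 1.646 1.64  1.645 1.645 1.651 1.733]
 [1.659 1.638 1.65  1.637 1.642 1.647 1.724]
 [1.737 1.656 1.64  1.64  1.644 1.656 1.722]
 [1.729 1.721 1.662 1.657 1.662 1.708 1.731]
 [1.736 1.725 1.717 1.718 1.714 1.733 1.728]
 [1.733 1.733 1.723 1.736 1.726 1.726 1.726]]
```

View pics/a.png

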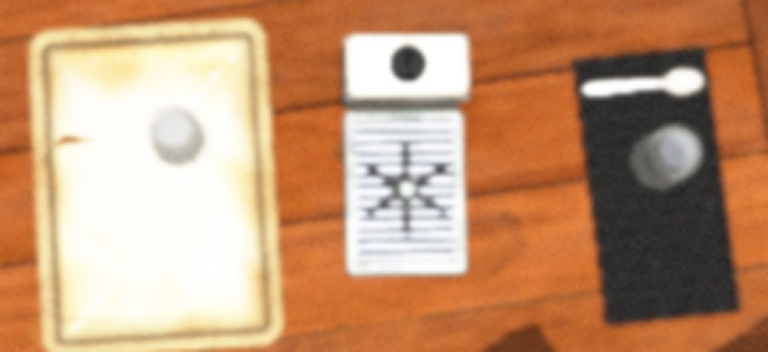

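View pics/b.png

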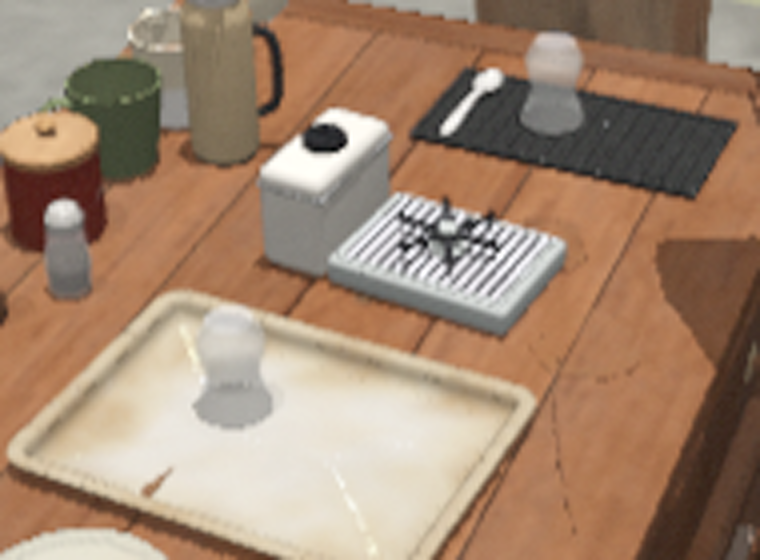

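Run:
```python
from h import *
t=dict(np.load("top0.npz"));s=dict(np.load("side0.npz"))
A=lambda x,y:(180+x/3.2-.34,145+y/3.2-.34)
B=lambda x,y:(180+x/4-.38,145+y/4-.38)
for n,a,b,z in(("glass",A(180,130),B(234,318),.091),("nozzle",A(406,188),B(449,225),.0565),("gb",A(681,156),B(556,44),.097)):
    print(n,tri([(t,*a),(s,*b)]).round(3),ray(t,*a,z).round(3),ray(s,*b,z).round(3))
for p in((573,62),(704,50),(738,308),(607,324)):print("mat",ray(t,*A(*p),.008).round(3))
for p in((411,134),(466,69),(737,124),(697,197)):print("matS",ray(s,*B(*p),.008).round(3))
for p in((347,112),(467,112),(466,274),(347,274)):print("pan",ray(t,*A(*p),.032).round(3))
print("mouth side",ray(s,*B(233,395),.002).round(3))
```

```text
glass [0.577 0.263 0.089] [0.575 0.262 0.091] [0.577 0.266 0.091]
nozzle [0.51  0.022 0.058] [0.511 0.022 0.056] [0.51  0.02  0.057]
gb [ 0.535 -0.266  0.095] [ 0.532 -0.266  0.097] [ 0.536 -0.261  0.097]
mat [ 0.653 -0.174  0.008]
mat [ 0.663 -0.322  0.008]
mat [ 0.373 -0.343  0.008]
mat [ 0.36  -0.198  0.008]
matS [ 0.654 -0.174  0.008]
matS [ 0.666 -0.318  0.008]
matS [ 0.37  -0.34   0.008]
matS [ 0.355 -0.195  0.008]
pan [0.599 0.082 0.032]
pan [ 0.596 -0.05   0.032]
pan [ 0.418 -0.042  0.032]
pan [0.421 0.088 0.032]
mouth side [0.59  0.258 0.002]
```

step_arm([
  {"travel":[-0.25,0.125,-0.03],"spin":0.06,"gripper":1},
  {"travel":[-0.35,0.18,-0.05],"spin":0.12,"gripper":1},
  {"travel":[-0.5,0.25,-0.07],"spin":0.18,"gripper":1},
  {"travel":[-0.65,0.33,-0.1],"spin":0.242,"gripper":1},
  {"travel":[-0.8,0.4,-0.1],"spin":0.242,"gripper":1},
  {"travel":[-0.99,0.5,-0.1],"spin":0.242,"gripper":1},
  {"travel":[-0.99,0.5,-0.1],"spin":0.242,"gripper":1},
  {"travel":[-0.99,0.5,-0.1],"spin":0.242,"gripper":1},
  {"travel":[-0.99,0.5,-0.1],"spin":0.242,"gripper":1},
  {"travel":[-0.99,0.5,-0.1],"spin":0.242,"gripper":1},
  {"travel":[-0.99,0.5,-0.1],"spin":0.242,"gripper":1},
  {"travel":[-0.99,0.5,-0.1],"spin":0.242,"gripper":1},
])

```text
clock: 1.3
eef_pos: [0.4185, -0.4343, 0.2401]
tool_rot: [3.142, -0.0, 3.14]
wrist_force: [0.2, 0.8, -0.3]
finger_gap: 0.995
gripper_force: 0.0
```

step_arm([
  {"travel":[-0.1,0.5,0],"spin":0,"gripper":1},
  {"travel":[-0.25,1,0],"spin":0,"gripper":1},
  {"travel":[-0.25,1,0],"spin":0,"gripper":1},
  {"travel":[-0.25,1,0],"spin":0,"gripper":1},
  {"travel":[-0.25,1,0],"spin":0,"gripper":1},
  {"travel":[-0.25,1,0],"spin":0,"gripper":1},
  {"travel":[-0.25,1,0],"spin":0,"gripper":1},
  {"travel":[-0.25,1,0],"spin":0,"gripper":1},
])

```text
clock: 2.1
eef_pos: [0.4945, -0.1325, 0.2403]
tool_rot: [3.142, 0.0, -3.139]
wrist_force: [-0.2, -0.3, 0.8]
finger_gap: 1.001
gripper_force: 0.0
```

step_arm([
  {"travel":[-0.1,0.5,0],"spin":0,"gripper":1},
  {"travel":[-0.2,0.9,0],"spin":0,"gripper":1},
  {"travel":[-0.2,0.9,0],"spin":0,"gripper":1},
  {"travel":[-0.2,0.9,0],"spin":0,"gripper":1},
  {"travel":[-0.2,0.9,0],"spin":0,"gripper":1},
  {"travel":[-0.2,0.9,0],"spin":0,"gripper":1},
  {"travel":[-0.2,0.9,0],"spin":0,"gripper":1},
  {"travel":[-0.2,0.9,0],"spin":0,"gripper":1},
  {"travel":[-0.2,0.9,0],"spin":0,"gripper":1},
])

```text
clock: 3.0
eef_pos: [0.5541, 0.1348, 0.24]
tool_rot: [-3.141, -0.0, 3.14]
wrist_force: [0.7, -0.0, -0.8]
finger_gap: 1.002
gripper_force: 0.0
```

Run:
```python
from plant import robot
from h import *
print(robot.sense()["eef_pos"])
d=robot.snapshot("wrist");np.savez("w1.npz",**d);cv2.imwrite("pics/w1.png",d["image"][:,:,::-1])
print(proj(d,[.576,.264,.091]),proj(d,[.576,.264,.002]))
```

```text
[0.55409625 0.1347538  0.2400307 ]
[392.57152181 213.56680527] [369.33429104 193.73134902]
```

View pics/w1.png

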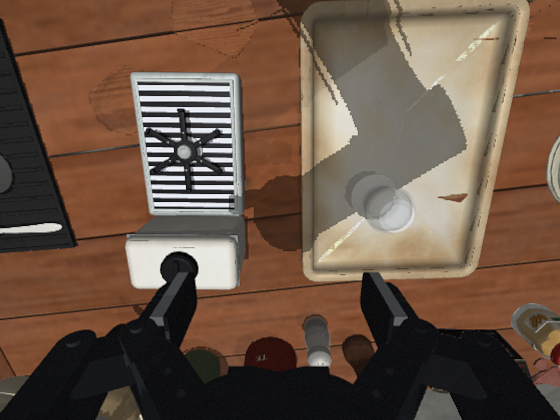

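The wrist view shows the foot near (391,211), the rim ring near (374,194) and the nozzle at (184,151), all close to the predictions.

Run:
```python
from h import *
d=dict(np.load("w1.npz"))
print(ray(d,391,211,.091).round(4),ray(d,374,195,.004).round(4),ray(d,184,151,.0565).round(4), proj(d,[.510,.021,.0565]))
g=cv2.cvtColor(d["image"],7)[150:250,330:430];g=cv2.resize(g,None,fx=3,fy=3,interpolation=2)
c=cv2.HoughCircles(cv2.medianBlur(g,5),3,1.2,30,param1=60,param2=30,minRadius=45,maxRadius=110)
print(None if c is None else [(330+x/3,150+y/3,r/3) for x,y,r in c[0][:6]])
```

```text
[0.5729 0.2618 0.091 ] [0.5774 0.2702 0.004 ] [0.5094 0.022  0.0565] [183.20229727 151.55272992]
[(np.float32(389.4), np.float32(208.2), np.float32(22.960001)), (np.float32(375.8), np.float32(198.2), np.float32(24.0))]
```

step_arm([
  {"travel":[-0.03,0.16,0],"spin":0,"gripper":1},
  {"travel":[-0.05,0.32,0],"spin":0,"gripper":1},
  {"travel":[-0.067,0.43,0],"spin":0,"gripper":1},
  {"travel":[-0.067,0.43,0],"spin":0,"gripper":1},
  {"travel":[-0.067,0.43,0],"spin":0,"gripper":1},
  {"travel":[-0.067,0.43,0.1],"spin":0,"gripper":1},
  {"travel":[-0.067,0.43,0.2],"spin":0,"gripper":1},
  {"travel":[-0.067,0.43,0.3],"spin":0,"gripper":1},
  {"travel":[-0.067,0.43,0.3],"spin":0,"gripper":1},
  {"travel":[-0.067,0.43,0.3],"spin":0,"gripper":1},
])

```text
clock: 4.05
eef_pos: [0.5746, 0.2641, 0.1511]
tool_rot: [-3.141, 0.0, 3.141]
wrist_force: [0.6, -0.8, -0.4]
finger_gap: 1.0
gripper_force: 0.0
```

Run:
```python
from plant import robot
from h import *
p=robot.sense()["eef_pos"];print(p)
d=robot.snapshot("wrist");cv2.imwrite("pics/w2.png",d["image"][:,:,::-1])
for z in(.091,.002):print(proj(d,[p[0],p[1],z]))
np.savez("w2.npz",**d)
```

```text
[0.57456503 0.26411268 0.15106428]
[280.05561127 222.968062  ]
[279.56309757 195.0425605 ]
```

View pics/w2.png

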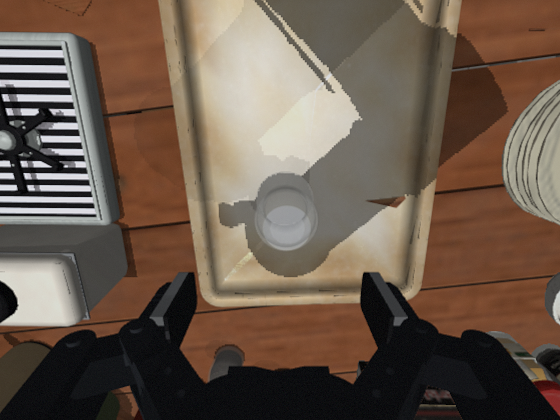

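The glass foot appears near (287,226) and the ring near (286,200), about 6 px right of prediction.

Run:
```python
from h import *
d=dict(np.load("w2.npz"))
print(ray(d,287,227,.091).round(4),ray(d,286,200,.004).round(4),ray(d,12,139,.0565).round(4))
g=cv2.cvtColor(d["image"],7)[160:265,240:330];g=cv2.resize(g,None,fx=3,fy=3,interpolation=2)
c=cv2.HoughCircles(cv2.medianBlur(g,5),3,1.2,20,param1=50,param2=25,minRadius=50,maxRadius=130)
print(None if c is None else [(240+x/3,160+y/3,r/3) for x,y,r in c[0][:6]])
dp=d["depth"][180:255:6,250:325:6];print(dp.round(3))
```

```text
[0.5781 0.2699 0.091 ] [0.5798 0.2713 0.004 ] [0.5096 0.0316 0.0565]
[(np.float32(287.4), np.float32(219.8), np.float32(30.386667)), (np.float32(284.6), np.float32(228.20001), np.float32(22.066666)), (np.float32(285.4), np.float32(209.8), np.float32(37.066666)), (np.float32(287.0), np.float32(199.8), np.float32(26.906668)), (np.float32(280.6), np.float32(221.0), np.float32(26.226667)), (np.float32(279.8), np.float32(203.0), np.float32(34.586666))]
[[0.317 0.319 0.319 0.308 0.302 0.298 0.297 0.298 0.304 0.311 0.318 0.319
  0.319]
 [0.32  0.321 0.311 0.299 0.293 0.287 0.287 0.288 0.295 0.303 0.319 0.321
  0.32 ]
 [0.323 0.323 0.303 0.258 0.25  0.247 0.246 0.248 0.251 0.296 0.312 0.324
  0.322]
 [0.324 0.321 0.255 0.247 0.244 0.241 0.24  0.242 0.243 0.247 0.256 0.325
  0.326]
 [0.328 0.327 0.249 0.244 0.239 0.238 0.237 0.237 0.239 0.242 0.246 0.327
  0.327]
 [0.33  0.255 0.245 0.239 0.237 0.    0.235 0.235 0.235 0.238 0.245 0.254
  0.329]
 [0.332 0.253 0.243 0.238 0.238 0.238 0.237 0.239 0.238 0.238 0.241 0.252
  0.332]
 [0.334 0.253 0.242 0.24  0.24  0.241 0.241 0.24  0.24  0.24  0.239 0.253
  0.335]
 [0.336 0.255 0.244 0.241 0.243 0.243 0.242 0.242 0.242 0.243 0.242 0.258
  0.338]
 [0.34  0.34  0.247 0.243 0.244 0.244 0.244 0.243 0.243 0.242 0.247 0.34
  0.339]
 [0.341 0.341 0.342 0.244 0.245 0.248 0.246 0.247 0.244 0.244 0.341 0.
  0.342]
 [0.345 0.346 0.345 0.344 0.247 0.247 0.246 0.245 0.246 0.345 0.345 0.344
  0.344]
 [0.347 0.346 0.348 0.345 0.347 0.347 0.348 0.348 0.348 0.347 0.347 0.347
  0.345]]
```

```bash
cat >> h.py <<'E'
def cloud(d):
    K,E=d["intrinsics"],d["extrinsics"];z=d["depth"];v,u=np.indices(z.shape)
    P=np.stack([(u-K[0,2])/K[0,0]*z,(v-K[1,2])/K[1,1]*z,z],-1)
    P=(P-E[:3,3])@E[:3,:3];P[z<=0]=np.nan;return P
E
python3 - <<'E'
from h import *
for n in("w1","w2","top0"):
    P=cloud(dict(np.load(n+".npz"))).reshape(-1,3)
    q=P[np.hypot(P[:,0]-.577,P[:,1]-.267)<.05]
    for lo,hi in((.083,.1),(.03,.083)):
        k=q[(q[:,2]>lo)&(q[:,2]<hi)];print(n,lo,len(k),np.nanmedian(k,0).round(4),(k[:,:2].min(0)/2+k[:,:2].max(0)/2).round(4),np.ptp(k[:,:2],axis=0).round(3))
E
```

```text
w1 0.083 1222 [0.5766 0.267  0.0898] [0.5788 0.2679] [0.046 0.046]
w1 0.03 834 [0.5626 0.2517 0.0738] [0.578  0.2678] [0.056 0.055]
w2 0.083 2231 [0.5759 0.2691 0.0899] [0.5781 0.2697] [0.046 0.047]
w2 0.03 1036 [0.5585 0.268  0.0766] [0.5774 0.2696] [0.055 0.058]
top0 0.083 151 [0.5792 0.2709 0.09  ] [0.5801 0.27  ] [0.048 0.051]
top0 0.03 80 [0.5669 0.2719 0.0761] [0.5787 0.2726] [0.055 0.055]
```

step_arm([
  {"travel":[-0.012,0.0165,0],"spin":0,"gripper":1},
  {"travel":[-0.012,0.0165,0.08],"spin":0,"gripper":1},
  {"travel":[-0.012,0.0165,0.16],"spin":0,"gripper":1},
  {"travel":[-0.012,0.0165,0.24],"spin":0,"gripper":1},
  {"travel":[-0.012,0.0165,0.32],"spin":0,"gripper":1},
  {"travel":[-0.012,0.0165,0.363],"spin":0,"gripper":1},
  {"travel":[-0.012,0.0165,0.363],"spin":0,"gripper":1},
  {"travel":[-0.012,0.0165,0.363],"spin":0,"gripper":1},
])

```text
clock: 4.9
eef_pos: [0.5786, 0.271, 0.0424]
tool_rot: [3.141, 0.001, -3.141]
wrist_force: [0.3, 0.2, 0.3]
finger_gap: 1.002
gripper_force: 0.0
```

Run:
```python
from h import *
for n in("w1","w2","top0"):
    P=cloud(dict(np.load(n+".npz"))).reshape(-1,3)
    q=P[np.hypot(P[:,0]-.510,P[:,1]-.022)<.055]
    for lo,hi in((.052,.06),(.044,.06)):
        k=q[(q[:,2]>lo)&(q[:,2]<hi)]
        if len(k):print(n,lo,len(k),np.nanmedian(k,0).round(4),(k[:,:2].min(0)/2+k[:,:2].max(0)/2).round(4),np.ptp(k[:,:2],axis=0).round(3))
P=cloud(dict(np.load("top0.npz"))).reshape(-1,3)
k=P[(np.hypot(P[:,0]-.534,P[:,1]+.264)<.05)&(P[:,2]>.088)];print("gb",np.median(k,0),(k.min(0)+k.max(0))/2)
```

```text
w1 0.052 298 [0.5094 0.0216 0.055 ] [0.51   0.0211] [0.097 0.087]
w1 0.044 1575 [0.5079 0.0218 0.0504] [0.51   0.0212] [0.097 0.087]
w2 0.052 378 [0.5114 0.0259 0.0547] [0.5214 0.0411] [0.074 0.048]
w2 0.044 2068 [0.514  0.028  0.0501] [0.5137 0.0377] [0.091 0.056]
top0 0.052 78 [0.5088 0.0224 0.0548] [0.5108 0.024 ] [0.094 0.081]
top0 0.044 168 [0.5118 0.0232 0.0518] [0.5108 0.0235] [0.094 0.085]
gb [ 0.53984135 -0.2623711   0.09537753] [ 0.53995874 -0.26343883  0.09780316]
```

step_arm([
  {"travel":[0,0,0],"spin":0,"gripper":0.6},
  {"travel":[0,0,0],"spin":0,"gripper":0.5},
  {"travel":[0,0,0],"spin":0,"gripper":0.4},
  {"travel":[0,0,0],"spin":0,"gripper":0.4},
  {"travel":[0,0,0],"spin":0,"gripper":0.4},
  {"travel":[0,0,0],"spin":0,"gripper":0.4},
  {"travel":[0,0,0],"spin":0,"gripper":0.4},
  {"travel":[0,0,0],"spin":0,"gripper":0.4},
], squeeze=40)

```text
clock: 5.7
eef_pos: [0.5787, 0.2712, 0.043]
tool_rot: [3.14, 0.002, -3.141]
wrist_force: [-0.7, -0.5, 4.9]
finger_gap: 0.643
gripper_force: 40.6
```

step_arm([
  {"travel":[0,0,-0.05],"spin":0,"gripper":0.4},
  {"travel":[0,0,-0.12],"spin":0,"gripper":0.4},
  {"travel":[0,0,-0.22],"spin":0,"gripper":0.4},
  {"travel":[0,0,-0.32],"spin":0,"gripper":0.4},
  {"travel":[0,0,-0.4],"spin":0,"gripper":0.4},
  {"travel":[0,0,-0.4],"spin":0,"gripper":0.4},
  {"travel":[0,0,-0.4],"spin":0,"gripper":0.4},
])

```text
clock: 6.4
eef_pos: [0.5778, 0.2707, 0.1622]
tool_rot: [3.14, 0.001, -3.141]
wrist_force: [-0.4, 0.3, -1.3]
finger_gap: 0.637
gripper_force: 41.4
```

Run:
```python
from plant import robot
from h import *
p=robot.sense()["eef_pos"];print(p)
for n in("wrist","side","top"):
    d=robot.snapshot(n);np.savez(n+"3.npz",**d)
    if n=="wrist":cv2.imwrite("pics/w3.png",d["image"][:,:,::-1])
    P=cloud(d).reshape(-1,3);q=P[(np.hypot(P[:,0]-p[0],P[:,1]-p[1])<.033)]
    print(n,np.histogram(q[:,2],np.arange(.06,.24,.01)))
```

```text
[0.57781127 0.27065049 0.16219272]
wrist (array([   0,    0,    0,    0,    0,    0,  573,  814,  713,  374,  102,
         41,  604, 2160, 6687, 1137,  880]), array([0.06, 0.07, 0.08, 0.09, 0.1 , 0.11, 0.12, 0.13, 0.14, 0.15, 0.16,
       0.17, 0.18, 0.19, 0.2 , 0.21, 0.22, 0.23]))
side (array([ 0,  0,  0,  0,  0,  3, 60, 63, 53, 36, 36, 28, 40, 47, 96, 20, 18]), array([0.06, 0.07, 0.08, 0.09, 0.1 , 0.11, 0.12, 0.13, 0.14, 0.15, 0.16,
       0.17, 0.18, 0.19, 0.2 , 0.21, 0.22, 0.23]))
top (array([ 0,  0,  0,  0,  0,  2, 27, 27, 19,  0,  0,  1, 11, 29, 14,  1,  0]), array([0.06, 0.07, 0.08, 0.09, 0.1 , 0.11, 0.12, 0.13, 0.14, 0.15, 0.16,
       0.17, 0.18, 0.19, 0.2 , 0.21, 0.22, 0.23]))
```

View pics/w3.png

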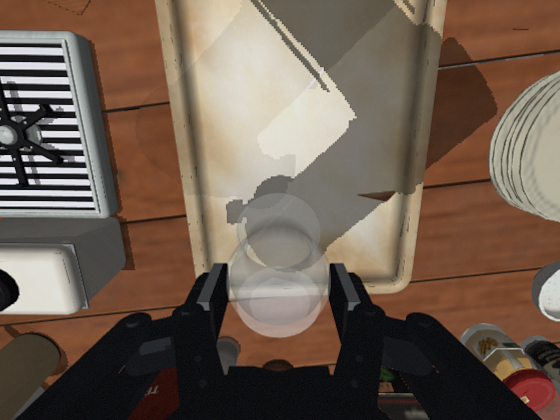

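The glass is lifted and held between the pads: foot near (280,300), rim near (280,235). Next I check its tilt and offset.

```bash
cat > tilt.py <<'E'
from h import *
def glass(names,p):
    Q=[]
    for n in names:
        P=cloud(dict(np.load(n+".npz"))).reshape(-1,3);q=P[np.hypot(P[:,0]-p[0],P[:,1]-p[1])<.036]
        q=q[(q[:,2]>p[2]-.045)&(q[:,2]<p[2]+.055)]
        for lo,hi in((-.045,-.032),(-.032,-.02),(.03,.044),(.042,.055)):
            k=q[(q[:,2]>p[2]+lo)&(q[:,2]<p[2]+hi)]
            if len(k)<15: continue
            # circle fit on the slice
            a=np.c_[2*k[:,:2],np.ones(len(k))];s=np.linalg.lstsq(a,(k[:,:2]**2).sum(1),rcond=None)[0]
            print(n,lo,len(k),"fit",s[:2].round(4),"r",np.sqrt(s[2]+s[0]**2+s[1]**2).round(4),"med",np.median(k,0).round(4),"mid",((k.min(0)+k.max(0))/2).round(4))
E
python3 -c "
from tilt import *
glass(['wrist3','side3','top3'],[.5778,.2707,.1622])"
```

```text
wrist3 -0.045 618 fit [0.5781 0.2689] r 0.0308 med [0.5527 0.269  0.1266] mid [0.566  0.269  0.1253]
wrist3 -0.032 983 fit [0.5781 0.2689] r 0.0276 med [0.5556 0.269  0.1362] mid [0.5648 0.269  0.1362]
wrist3 0.03 3747 fit [0.5802 0.2697] r 0.0271 med [0.5617 0.2698 0.1998] mid [0.5701 0.2712 0.1992]
wrist3 0.042 6682 fit [0.5746 0.27  ] r 0.0182 med [0.574  0.2694 0.209 ] mid [0.577  0.2713 0.2107]
side3 -0.045 67 fit [0.577 0.272] r 0.0285 med [0.5617 0.2937 0.1247] mid [0.5752 0.2779 0.1238]
side3 -0.032 71 fit [0.5771 0.2719] r 0.0255 med [0.5625 0.2889 0.1352] mid [0.5744 0.2776 0.1355]
side3 0.03 96 fit [0.5783 0.2713] r 0.0254 med [0.5654 0.2775 0.2013] mid [0.5714 0.2724 0.1992]
side3 0.042 92 fit [0.5742 0.2669] r 0.0206 med [0.5713 0.2635 0.2079] mid [0.5758 0.2709 0.2106]
top3 -0.045 27 fit [0.5765 0.2701] r 0.0294 med [0.5561 0.2691 0.1259] mid [0.5628 0.2688 0.1253]
top3 -0.032 32 fit [0.5754 0.2705] r 0.0256 med [0.5547 0.2618 0.1348] mid [0.5616 0.2666 0.1365]
top3 0.03 34 fit [0.5734 0.2688] r 0.0207 med [0.5567 0.2621 0.1977] mid [0.5589 0.2637 0.1995]
```

step_arm([
  {"travel":[0.05,-0.05,-0.1],"spin":0,"gripper":0.4},
  {"travel":[0.15,-0.15,-0.1],"spin":0,"gripper":0.4},
  {"travel":[0.227,-0.27,-0.1],"spin":0,"gripper":0.4},
  {"travel":[0.227,-0.4,-0.1],"spin":0,"gripper":0.4},
  {"travel":[0.227,-0.53,-0.1],"spin":0,"gripper":0.4},
  {"travel":[0.227,-0.66,-0.1],"spin":0,"gripper":0.4},
  {"travel":[0.227,-0.76,-0.1],"spin":0,"gripper":0.4},
  {"travel":[0.227,-0.83,-0.1],"spin":0,"gripper":0.4},
  {"travel":[0.227,-0.83,-0.1],"spin":0,"gripper":0.4},
  {"travel":[0.227,-0.83,-0.1],"spin":0,"gripper":0.4},
  {"travel":[0.227,-0.83,0.0],"spin":0,"gripper":0.4},
  {"travel":[0.227,-0.83,0.1],"spin":0,"gripper":0.4},
  {"travel":[0.227,-0.83,0.18],"spin":0,"gripper":0.4},
  {"travel":[0.227,-0.83,0.18],"spin":0,"gripper":0.4},
  {"travel":[0.227,-0.83,0.18],"spin":0,"gripper":0.4},
])

```text
clock: 8.05
eef_pos: [0.5099, 0.0219, 0.1073]
tool_rot: [-3.141, -0.001, -3.14]
wrist_force: [1.0, 0.3, -0.4]
finger_gap: 0.638
gripper_force: 41.7
```

Run:
```python
from plant import robot
from tilt import *
p=robot.sense()["eef_pos"];print(p)
for n in("wrist","side"):
    d=robot.snapshot(n);np.savez(n+"4.npz",**d)
    if n=="side":a=d["image"][140:240,230:360]
    if n=="wrist":b=d["image"][150:370,130:430]
glass(["wrist4","side4"],p)
cv2.imwrite("pics/c.png",np.hstack([cv2.resize(a,(520,400),interpolation=2),cv2.resize(b,(280,400))])[:,:,::-1])
```

```text
[0.50989451 0.02190391 0.1073492 ]
wrist4 -0.045 601 fit [0.5101 0.0201] r 0.0308 med [0.4845 0.0201 0.0718] mid [0.4981 0.0202 0.0705]
wrist4 -0.032 984 fit [0.5101 0.0202] r 0.0276 med [0.4876 0.0195 0.0811] mid [0.4972 0.0201 0.0813]
wrist4 0.03 3716 fit [0.5123 0.021 ] r 0.0271 med [0.4939 0.0212 0.1449] mid [0.5017 0.0225 0.1443]
wrist4 0.042 6706 fit [0.5068 0.0212] r 0.0182 med [0.5062 0.0207 0.1542] mid [0.5092 0.0225 0.1558]
side4 -0.045 40 fit [0.5092 0.0251] r 0.0283 med [0.5005 0.0475 0.0718] mid [0.5088 0.0324 0.0696]
side4 -0.032 65 fit [0.5089 0.026 ] r 0.0246 med [0.4966 0.0426 0.0807] mid [0.508  0.0318 0.0816]
side4 0.03 61 fit [0.5128 0.0239] r 0.0271 med [0.4949 0.0353 0.1445] mid [0.5088 0.0237 0.1443]
side4 0.042 70 fit [0.509  0.0207] r 0.0214 med [0.5025 0.0144 0.1543] mid [0.5027 0.0238 0.1558]
```

View pics/c.png

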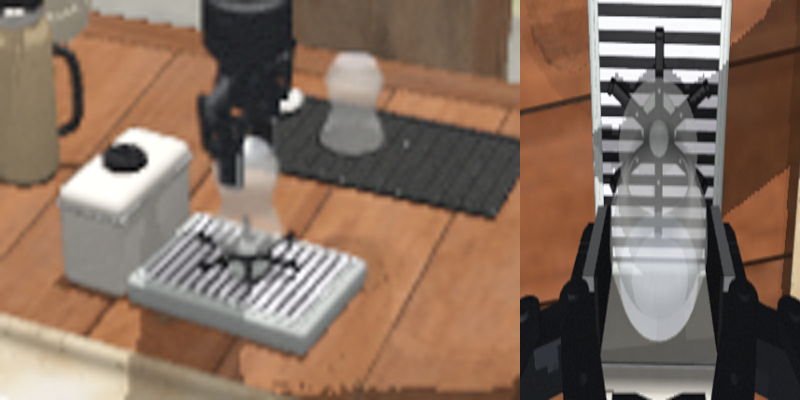

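The glass is mouth down and centred above the star. Pressing now.

step_arm([
  {"travel":[0,0,0.02],"spin":0,"gripper":0.4},
  {"travel":[0,0,0.04],"spin":0,"gripper":0.4},
  {"travel":[0,0,0.055],"spin":0,"gripper":0.4},
  {"travel":[0,0,0.065],"spin":0,"gripper":0.4},
  {"travel":[0,0,0.075],"spin":0,"gripper":0.4},
  {"travel":[0,0,0.083],"spin":0,"gripper":0.4},
  {"travel":[0,0,0.083],"spin":0,"gripper":0.4},
  {"travel":[0,0,0.083],"spin":0,"gripper":0.4},
], squeeze=60)

```text
clock: 8.95
eef_pos: [0.5103, 0.0214, 0.0829]
tool_rot: [3.142, 0.001, -3.141]
wrist_force: [-2.5, 0.2, 6.3]
finger_gap: 0.63
gripper_force: 63.5
```

step_arm([
  {"travel":[0,0,0.007],"spin":0,"gripper":0.4},
  {"travel":[0,0,0.013],"spin":0,"gripper":0.4},
  {"travel":[0,0,0.013],"spin":0,"gripper":0.4},
  {"travel":[0,0,0.013],"spin":0,"gripper":0.4},
])

```text
clock: 9.35
eef_pos: [0.5115, 0.0214, 0.081]
tool_rot: [3.142, 0.004, -3.14]
wrist_force: [-6.1, -0.3, 21.6]
finger_gap: 0.634
gripper_force: 67.1
```

step_arm([
  {"travel":[0,0,0],"spin":0,"gripper":0.4},
  {"travel":[0,0,0],"spin":0,"gripper":0.4},
  {"travel":[0,0,0],"spin":0,"gripper":0.4},
  {"travel":[0,0,0],"spin":0,"gripper":0.4},
  {"travel":[0,0,0],"spin":0,"gripper":0.4},
  {"travel":[0,0,0],"spin":0,"gripper":0.4},
  {"travel":[0,0,0],"spin":0,"gripper":0.4},
  {"travel":[0,0,0],"spin":0,"gripper":0.4},
  {"travel":[0,0,0],"spin":0,"gripper":0.4},
  {"travel":[0,0,0],"spin":0,"gripper":0.4},
  {"travel":[0,0,0],"spin":0,"gripper":0.4},
  {"travel":[0,0,0],"spin":0,"gripper":0.4},
])

```text
clock: 10.55
eef_pos: [0.5115, 0.0215, 0.081]
tool_rot: [3.141, 0.004, -3.14]
wrist_force: [-5.5, -1.2, 22.3]
finger_gap: 0.626
gripper_force: 67.1
```

Run:
```python
from plant import robot
from tilt import *
s=robot.sense();p=s["eef_pos"];print(p,s["wrist_force"],s["wrist_torque"])
for n in("wrist","side"):
    d=robot.snapshot(n);np.savez(n+"5.npz",**d)
glass(["wrist5","side5"],p)
for n in("wrist4","wrist5","side4","side5"):
    P=cloud(dict(np.load(n+".npz"))).reshape(-1,3);r=np.hypot(P[:,0]-.51,P[:,1]-.022)
    k=P[(r>.036)&(r<.043)&(P[:,2]>.035)&(P[:,2]<.065)&(P[:,0]<.52)];print(n,len(k),np.histogram(k[:,2],np.arange(.035,.06,.0025))[0])
```

```text
[0.51148843 0.02146893 0.08103692] [-5.45441525 -1.24874917 22.3454287 ] [-0.09005218  1.94542328 -0.00901347]
wrist5 -0.045 729 fit [0.5102 0.0203] r 0.0313 med [0.486  0.0219 0.0449] mid [0.4972 0.0207 0.0427]
wrist5 -0.032 1013 fit [0.5101 0.0198] r 0.0275 med [0.4877 0.0191 0.055 ] mid [0.4977 0.0198 0.055 ]
wrist5 0.03 3744 fit [0.5135 0.0205] r 0.0269 med [0.495  0.0207 0.1187] mid [0.5029 0.0221 0.118 ]
wrist5 0.042 6697 fit [0.5082 0.0208] r 0.0183 med [0.5074 0.0202 0.1279] mid [0.5109 0.022  0.1295]
side5 -0.045 46 fit [0.5114 0.0198] r 0.0315 med [0.4954 0.0441 0.044 ] mid [0.5101 0.033  0.0428]
side5 -0.032 65 fit [0.5087 0.0252] r 0.025 med [0.5023 0.0418 0.055 ] mid [0.5064 0.0294 0.0552]
side5 0.03 60 fit [0.5149 0.0226] r 0.0284 med [0.4967 0.0348 0.1192] mid [0.5099 0.0219 0.118 ]
side5 0.042 72 fit [0.5125 0.0216] r 0.0236 med [0.5037 0.0171 0.1278] mid [0.5061 0.022  0.1291]
wrist4 248 [  0   0   0   0   5  83 160   0   0]
wrist5 281 [  5 130 146   0   0   0   0   0   0]
side4 9 [1 0 0 1 3 4 0 0 0]
side5 12 [4 3 1 2 1 1 0 0 0]
```

Star tips dropped 10 mm and the hold lasted over 1.2 s. Now lift and carry to the mat.

step_arm([
  {"travel":[0,0,-0.05],"spin":0,"gripper":0.4},
  {"travel":[0,0,-0.15],"spin":0,"gripper":0.4},
  {"travel":[0,0,-0.25],"spin":0,"gripper":0.4},
  {"travel":[0,0,-0.33],"spin":0,"gripper":0.4},
  {"travel":[0.03,-0.05,-0.33],"spin":0,"gripper":0.4},
  {"travel":[0.08,-0.17,-0.33],"spin":0,"gripper":0.4},
  {"travel":[0.14,-0.3,-0.33],"spin":0,"gripper":0.4},
  {"travel":[0.2,-0.43,-0.33],"spin":0,"gripper":0.4},
  {"travel":[0.278,-0.56,-0.33],"spin":0,"gripper":0.4},
  {"travel":[0.278,-0.69,-0.33],"spin":0,"gripper":0.4},
  {"travel":[0.278,-0.8,-0.33],"spin":0,"gripper":0.4},
  {"travel":[0.278,-0.9,-0.33],"spin":0,"gripper":0.4},
  {"travel":[0.278,-0.955,-0.33],"spin":0,"gripper":0.4},
  {"travel":[0.278,-0.955,-0.33],"spin":0,"gripper":0.4},
  {"travel":[0.278,-0.955,-0.33],"spin":0,"gripper":0.4},
], squeeze=40)

```text
clock: 12.15
eef_pos: [0.4254, -0.2652, 0.1764]
tool_rot: [3.141, -0.002, 3.14]
wrist_force: [-0.4, -0.2, -0.5]
finger_gap: 0.623
gripper_force: 61.6
```

Run:
```python
from plant import robot
from tilt import *
s=robot.sense();p=s["eef_pos"];print(p,s["wrist_force"])
d=robot.snapshot("wrist");np.savez("wrist6.npz",**d);cv2.imwrite("pics/w6.png",d["image"][:,:,::-1])
glass(["wrist6"],p)
P=cloud(d).reshape(-1,3)
k=P[(np.hypot(P[:,0]-.54,P[:,1]+.263)<.04)&(P[:,2]>.08)&(P[:,2]<.11)]
if len(k):print("gb",len(k),np.median(k,0))
k=P[np.isfinite(P[:,2])&(P[:,2]<.2)&(P[:,2]>.11)];print(len(k))
```

```text
[ 0.42540391 -0.26519692  0.17640841] [-0.4479907  -0.16432366 -0.51799286]
wrist6 -0.045 620 fit [ 0.4255 -0.2669] r 0.0308 med [ 0.4    -0.2668  0.1407] mid [ 0.4131 -0.2668  0.1394]
wrist6 -0.032 984 fit [ 0.4254 -0.2668] r 0.0275 med [ 0.4029 -0.2675  0.1505] mid [ 0.4121 -0.267   0.1504]
wrist6 0.03 3724 fit [ 0.4276 -0.2662] r 0.0268 med [ 0.4093 -0.2662  0.214 ] mid [ 0.418  -0.2646  0.2134]
wrist6 0.042 6651 fit [ 0.4223 -0.2658] r 0.0182 med [ 0.4218 -0.2664  0.223 ] mid [ 0.4251 -0.2647  0.2249]
gb 2 [ 0.55937621 -0.26645328  0.09659397]
3675
```

View pics/w6.png

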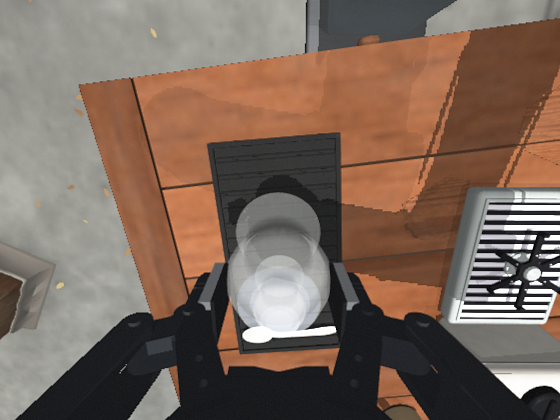

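The glass is above the free end of the mat, laterally centred (mat top edge at (208..340,135..145)). Lowering.

step_arm([
  {"travel":[0,0,0.1],"spin":0,"gripper":0.4},
  {"travel":[0,0,0.2],"spin":0,"gripper":0.4},
  {"travel":[0,0,0.29],"spin":0,"gripper":0.4},
  {"travel":[0,0,0.36],"spin":0,"gripper":0.4},
  {"travel":[0,0,0.39],"spin":0,"gripper":0.4},
  {"travel":[0,0,0.405],"spin":0,"gripper":0.4},
  {"travel":[0,0,0.412],"spin":0,"gripper":0.4},
  {"travel":[0,0,0.412],"spin":0,"gripper":0.4},
])

```text
clock: 13.0
eef_pos: [0.427, -0.2651, 0.0545]
tool_rot: [-3.141, 0.001, -3.141]
wrist_force: [1.2, 0.9, -0.2]
finger_gap: 0.627
gripper_force: 61.6
```

step_arm([
  {"travel":[0,0,0.004],"spin":0,"gripper":0.4},
  {"travel":[0,0,0.007],"spin":0,"gripper":0.4},
  {"travel":[0,0,0.007],"spin":0,"gripper":0.4},
])

```text
clock: 13.3
eef_pos: [0.4265, -0.2652, 0.052]
tool_rot: [-3.142, 0.001, -3.141]
wrist_force: [0.0, 0.5, -1.0]
finger_gap: 0.627
gripper_force: 61.6
```

step_arm([
  {"travel":[0,0,0.003],"spin":0,"gripper":0.4},
  {"travel":[0,0,0.006],"spin":0,"gripper":0.4},
  {"travel":[0,0,0.008],"spin":0,"gripper":0.4},
  {"travel":[0,0,0.008],"spin":0,"gripper":0.4},
])

```text
clock: 13.7
eef_pos: [0.4265, -0.2653, 0.0498]
tool_rot: [-3.141, 0.0, -3.141]
wrist_force: [-1.1, 0.5, 5.9]
finger_gap: 0.63
gripper_force: 63.3
```

Contact with the mat. Release and retreat upward.

step_arm([
  {"travel":[0,0,0],"spin":0,"gripper":0.7},
  {"travel":[0,0,0],"spin":0,"gripper":0.8},
  {"travel":[0,0,0],"spin":0,"gripper":1},
  {"travel":[0,0,0],"spin":0,"gripper":1},
  {"travel":[0,0,0],"spin":0,"gripper":1},
  {"travel":[0,0,0],"spin":0,"gripper":1},
  {"travel":[0,0,-0.05],"spin":0,"gripper":1},
  {"travel":[0,0,-0.15],"spin":0,"gripper":1},
  {"travel":[0,0,-0.27],"spin":0,"gripper":1},
  {"travel":[0,0,-0.4],"spin":0,"gripper":1},
  {"travel":[0,0,-0.5],"spin":0,"gripper":1},
  {"travel":[0,0,-0.5],"spin":0,"gripper":1},
  {"travel":[0,0,-0.5],"spin":0,"gripper":1},
])

```text
clock: 15.0
eef_pos: [0.4266, -0.265, 0.1998]
tool_rot: [3.142, 0.002, -3.141]
wrist_force: [-0.8, -0.2, -1.4]
finger_gap: 0.999
gripper_force: 0.0
```

Run:
```python
from plant import robot
from h import *
s=robot.sense();print(s["eef_pos"],s["wrist_force"])
for n in("wrist","side"):
    d=robot.snapshot(n);P=cloud(d).reshape(-1,3)
    if n=="side":a=d["image"][120:230,230:380]
    else:b=d["image"]
    for g in((.427,-.266),(.54,-.263)):
        k=P[(np.hypot(P[:,0]-g[0],P[:,1]-g[1])<.045)&(P[:,2]>.09)&(P[:,2]<.11)]
        if len(k):print(n,g,len(k),np.median(k,0).round(4),((k.min(0)+k.max(0))/2).round(4))
    k=P[(np.hypot(P[:,0]-.51,P[:,1]-.022)<.05)&(P[:,2]>.036)&(P[:,2]<.06)];print("star",n,len(k),np.percentile(k[:,2],[50,90]).round(4) if len(k) else 0)
cv2.imwrite("pics/f.png",np.hstack([cv2.resize(a,(400,300),interpolation=2),cv2.resize(b,(400,300))])[:,:,::-1])
```

```text
[ 0.4266371  -0.26504037  0.19978502] [-0.77825404 -0.15621503 -1.44285109]
wrist (0.427, -0.266) 1666 [ 0.4254 -0.2667  0.0963] [ 0.4274 -0.2667  0.0945]
wrist (0.54, -0.263) 1188 [ 0.5353 -0.2656  0.0962] [ 0.5379 -0.265   0.0943]
star wrist 1636 [0.0504 0.0547]
side (0.427, -0.266) 62 [ 0.4272 -0.2591  0.0956] [ 0.4252 -0.2583  0.0966]
side (0.54, -0.263) 62 [ 0.5385 -0.2589  0.0955] [ 0.5364 -0.26    0.0955]
star side 139 [0.0495 0.0541]
```

View pics/f.png

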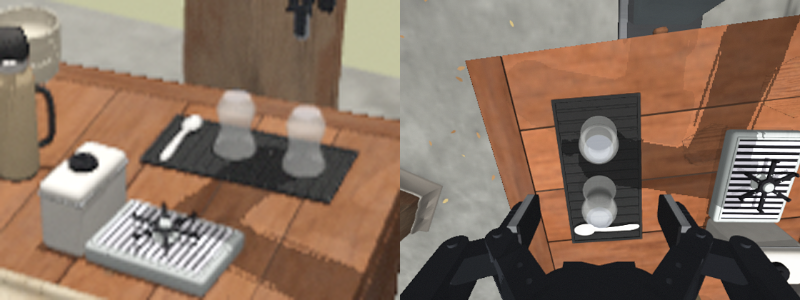

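Both glasses stand upright on the mat, the draining glass has not moved, and the star is up and the gripper clear.

```bash
python3 -c "
from plant import robot
print(robot.job_done())"
```

```text
the job is handed in; nothing more can be done
None
```

I handed the job in at about 15 s: the tea glass pressed the star fully down for over a second and now stands upside down on the free end of the mat, with the draining glass in place and the star back up. No verdict was returned.

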